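# Lock the cobbler's last stand with its quick-release pin

### The arm

A 6-joint arm with a two-finger parallel gripper is mounted at the origin on the work surface. World frame = base frame: x ahead of the robot, y to its left, z up, the work surface at z = 0. Lengths are in mm, angles in rad, forces in N, time in s.
With the tool pointing down it reaches from about 375 to 925 mm from the base axis. Payload 5.7 kg.
Tool frame: the origin (TCP) lies at the very end of the fingers, on their centre line; the grasp point (between the pads) lies 19 mm behind it; z points along the fingers, y is the line along which they close (so a half turn about z gives the same grasp; the last joint's range is limited). The gripper opens to 85 mm and grips with 20 to 120 N. Pads are 22 mm wide; open, the fingers measure 114 mm over their backs; the gripper's body (76 mm by 85 mm) begins 54 mm behind the grasp point. The pads swing forward as they close: fully open they stand 13 mm farther back than shut.
Start: joints at [-1.344, 0.359, 1.51, -0, 1.272, -0.115], TCP at [201.094, -565.265, 231.267] pointing down, gripper open.
Joint ranges: [-2.97, 2.97], [-1.01, 2.36], [0.21, 2.38], [-0.96, 4.11], [0.2, 2.71], [-2.98, 2.98]. Speed limits (rad/s): [2.39, 2.39, 3.14, 3.14, 3.14, 3.14].

### API

Orientations are given as [roll, pitch, yaw] about the fixed x, y, z axes, in that order (R = Rz(yaw) Ry(pitch) Rx(roll)).
In Python, from bench import sense, viewer, ticket gives the robot as it stands.
- The arm moves only by the tool move_arm, never from a script. Its argument "steps" is a list of rows, each an object of numbers: "dx", "dy", "dz": the shift along the tool's x, y, z in cm; "yaw": the turn about the tool's z in degrees. In form: [{"dx": .., "dy": .., "dz": .., "yaw": ..}, ...]. A call has 1 to 10 rows; each row shifts and turns the commanded pose from where the row before left it, along the tool's axes as they then stand; what a row does not reach is not made up. A row lasts 1/10 s, in which the tool goes at most 50 mm and 8.59 degrees, less where a joint would pass 70% of its speed; a pose out of reach is approached as far as the arm can. A call with a gripper value outside its range is refused whole. "grip" is the opening, from 0 (shut) to 1 (fully open), set as the call begins (left out, the last holds). The fingers move at their own pace and stop on an object; "newtons" is the grip in N (left out, the last holds). Time passes only in rows, so rows that do not move let the fingers close. It gives the time, the measured TCP pose, the force, the opening and the grip force at its end, in the units of the state.
- sense(): the state, without advancing time (a new reading comes with each control period).
- viewer.capture(name): name is "side" or "top"; returns the picture (384x512x3 uint8, red, green, blue); there is no depth.
- viewer.camera_params(name): a dict with "camera_matrix" (3x3 intrinsics, pixels), "pose" (4x4, takes a point from camera to world coordinates). Camera axes: x right, y down, z forward; pixel columns grow to the right and rows downward; lengths in mm; the calibration is good to about 2 mm. A picture is of the moment at which its call begins. camera_params takes no time and is no camera call.
- ticket.close_job(): hands the job in; it is judged then, once.
The state is a dict: "time_s": time; "q": joint angles; "qd": joint speeds; "tau": joint torques, N m; "eef_pos": TCP position; "eef_rot": TCP orientation; "force": force on the tool from outside, world axes, zero at the start; "wrist_torque": the same for the moment, N m; "grip_width": finger opening in mm; "finger_force": force on a finger pad.
Only numpy, scipy, OpenCV 4.12 (cv2) and the standard library are available. Lean on these libraries where they do the work, as an engineer would, in place of code of your own. Each camera call takes 0.05 s, during which the arm holds its last target. There are 200 camera calls.

### The job

Push the sliding carriage of the shoe-last stand away from the robot, up against its stop, so that its brass collar lines up with the hole in the green base. Then pull the red-handled pin up out of the wooden rack and push it down through the collar until it is fully home, shoulder down on the collar, and let go; leave the blue and black pins in the rack.

Things in the scene. Friction and masses are not known exactly. Their poses are not given: they have to be found in the camera images.
- red_pin: Pin with a red grip, upright in a rack socket. Steel shank 14 mm across, 60 long, tapered tip; shoulder 40 across, 6 thick; round grip 26 across, 38 tall; button 10 across, 4 tall; 150 g. Origin: end of tip, at first 4 mm above the bench; z up the pin: shoulder underside at 60 mm, grip 66 to 104. x at first along the row of sockets. A sprung detent holds it: 4 to 12 N to pull straight up.
- blue_pin: Bystander: the same pin with a blue grip, same origin. The three pins stand in any order in a fixed wooden rack, 230 x 64 mm and 64 mm high, sockets in a row 80 mm apart; their shoulders rest on its top.
- black_pin: Bystander: the same pin with a black grip, same origin, in the same rack.
- carriage (a joint): How far the stand's aluminium carriage stands out from its stop, m: 0 = against the rigid stop, holes lined up; starts at 0.04 to 0.09. About 3 N of friction; stays where left. A yellow upright push plate on it, 60 mm wide, 10 thick, top 112 mm above the bench, is square to the slide, its robot-side face 85 mm from the collar's centre along collar x. Beyond it a shoe last, top at 122 mm.
- collar (a point): Centre of the mouth of the brass collar on the carriage, 64 mm above the bench; moves with it. Funnel 38 across, mouth 32, narrowing to a 19 mm hole; under it the green base (100 mm wide, side rails 58 mm high) has a 17 mm square hole with sprung balls: 4 to 15 N pushes the pin past them. Home: shoulder on the mouth. Site x: level, along the slide towards the stop, away from the robot; z up.
Mind the look-alikes: they are no part of the job. Leave any orange or turquoise look-alike of the red_pin alone.

How it is judged:
By the outcome, as a careful person would: the job done as asked, in the order asked, and still so for the second after the job is handed in, with the robot touching nothing.
It also fails if it takes over 64 s, if anything falls off the work surface, if the arm or the gripper's body presses on something with over 40 N, if the wrist force passes 120 N, or if a joint passes its speed limit or range.

## Working session

There is one attempt and no reset: what is moved stays moved. The work goes in short steps, Python scripts to look and compute and a tool call to move; the robot and the scene stay as the last step left them, time stands still between calls to the robot, and variables do not carry over. Pictures are saved under pics/ and viewed, at most 10 in all, crops included, and the job is handed in when it is done.

Besides the shell and the picture viewer there is one more tool, called after "Request:" as name([rows], argument=value, ...), one row to a line, values as JSON. move_arm: Moves the arm, as the interface text tells. Its arguments: {"type":"object","properties":{"steps":{"type":"array"},"grip":{"type":"number"},"newtons":{"type":"number"}},"required":["steps"]}

```bash
mkdir -p pics; ls
python3 - <<'E'
from bench import sense, viewer
import cv2, numpy as np
for n in("side","top"):
    im=viewer.capture(n); np.save(n,im); cv2.imwrite(f"pics/{n}0.png",im[:,:,::-1])
    p=viewer.camera_params(n); print(n,np.round(p["camera_matrix"],1).tolist(),np.round(p["pose"],3).tolist())
s=sense();print(s)
E
```

```text
pics
side [[413.7, 0.0, 249.9], [0.0, 413.7, 195.1], [0.0, 0.0, 1.0]] [[0.991, -0.089, 0.099, 402.299], [-0.132, -0.745, 0.654, -614.174], [0.015, -0.662, -0.75, 781.522], [0.0, 0.0, 0.0, 1.0]]
top [[436.6, 0.0, 258.0], [0.0, 436.6, 188.3], [0.0, 0.0, 1.0]] [[-0.028, -0.984, 0.176, 386.575], [-1.0, 0.028, -0.007, 13.995], [0.002, -0.176, -0.984, 878.363], [0.0, 0.0, 0.0, 1.0]]
{'time_s': 0.1, 'q': array([-1.34409663e+00,  3.59429150e-01,  1.51130031e+00,  5.53868278e-06,
        1.27252461e+00, -1.15117018e-01]), 'qd': array([-0.00069459, -0.00041655, -0.00078784,  0.00051682,  0.00205909,
        0.00046289]), 'tau': array([ 9.44085582e-05, -5.28654563e+01, -2.79349744e+01, -2.39465053e-04,
        5.07278499e-03, -1.59529810e-05]), 'eef_pos': array([ 200.96763014, -564.69995987,  230.54902507]), 'eef_rot': array([-3.13994284e+00, -1.96091780e-04,  3.41814920e-01]), 'force': array([-0.27113731,  0.40041079,  0.1326406 ]), 'wrist_torque': array([0.01403879, 0.0302023 , 0.04010504]), 'finger_force': 0.0, 'grip_width': 85.50715938148618}
```

View pics/side0.png

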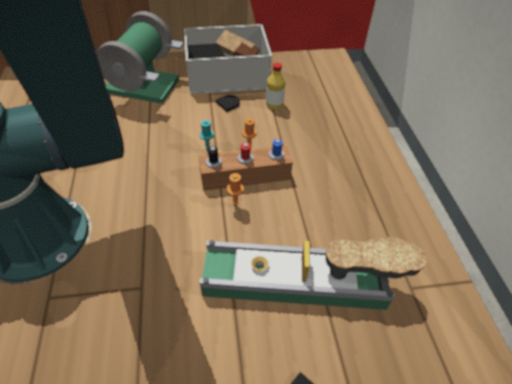

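View pics/top0.png

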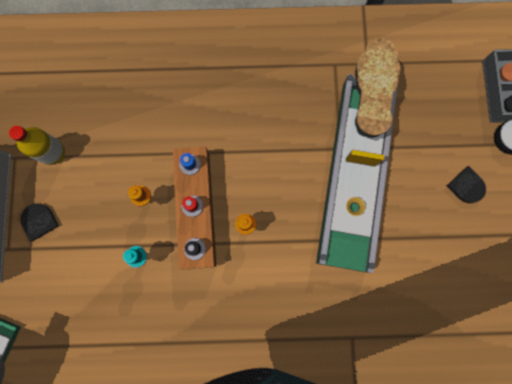

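Candidates in top: red grip (191,204) in the rack's middle socket. The orange pins (139,195) and (245,224) and the turquoise pin (135,257) stand outside the rack, so they are look-alikes. Blue is at (189,162), black at (194,249). I'll confirm red in an enlarged crop and measure.

```bash
cat > h.py <<'E'
import numpy as np, cv2
from bench import sense, viewer
def ray(n,uv):
    p=viewer.camera_params(n);K=np.array(p["camera_matrix"]);T=np.array(p["pose"])
    return T[:3,3],T[:3,:3]@np.linalg.solve(K,[uv[0],uv[1],1.])
def atz(n,uv,z):
    o,d=ray(n,uv); return o+d*(z-o[2])/d[2]
def proj(n,P):
    p=viewer.camera_params(n);K=np.array(p["camera_matrix"]);T=np.array(p["pose"])
    c=K@(T[:3,:3].T@(np.array(P)-T[:3,3]));return c[:2]/c[2]
def tri(uv1,uv2,n1="top",n2="side"):
    A=np.zeros((3,3));b=np.zeros(3)
    for n,uv in((n1,uv1),(n2,uv2)):
        o,d=ray(n,uv);d=d/np.linalg.norm(d);M=np.eye(3)-np.outer(d,d);A+=M;b+=M@o
    return np.linalg.solve(A,b)
E
python3 - <<'E'
import numpy as np,cv2
t=np.load("top.npy")[:,:,::-1];s=np.load("side.npy")[:,:,::-1]
def c(im,x,y,w,h,k):return cv2.resize(im[y:y+h,x:x+w],None,fx=k,fy=k,interpolation=cv2.INTER_CUBIC)
a=c(t,165,140,60,140,4);b=c(t,310,70,100,208,2.7);b=cv2.copyMakeBorder(b[:560],0,max(0,560-len(b)),0,0,0)
d=c(s,190,110,110,80,2.5);d=cv2.copyMakeBorder(d,0,560-len(d),0,0,0)
o=np.hstack([a,b[:560],d]);print(o.shape);cv2.imwrite("pics/crop.png",o)
E
```

```text
(560, 785, 3)
```

View pics/crop.png

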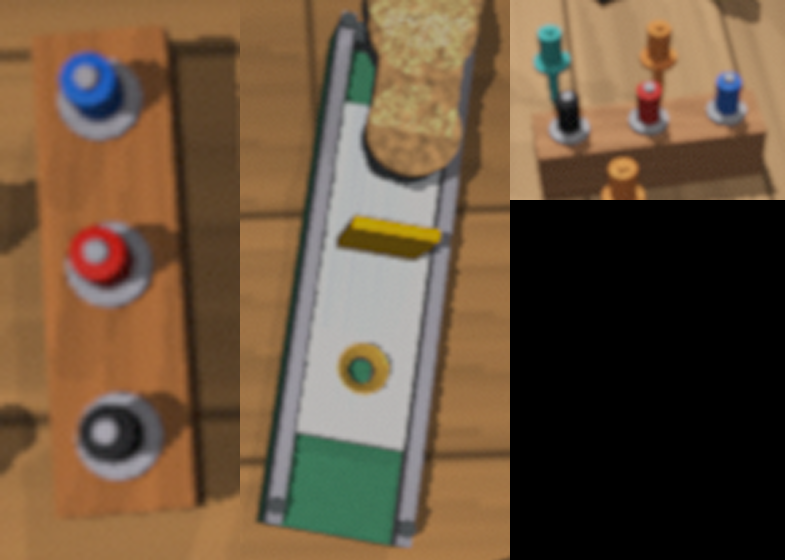

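Run:
```python
from h import *
np.set_printoptions(precision=1,suppress=True)
A=lambda x,y:(165+(x+.5)/4-.5,140+(y+.5)/4-.5)
B=lambda x,y:(310+(x-240+.5)/2.7-.5,70+(y+.5)/2.7-.5)
D=lambda x,y:(190+(x-510+.5)/2.5-.5,110+(y+.5)/2.5-.5)
for n,p,sh,sd in(("blue",(87,77),(99,98),(730,77)),("red",(97,251),(109,264),(650,89)),("black",(104,430),(119,437),(568,97))):
    print(n,atz("top",A(*p),112),"shoulder",atz("top",A(*sh),70),"side",atz("side",D(*sd),112),"tri",tri(A(*p),D(*sd)))
c=atz("top",B(364,368),64);print("collar",c, atz("side",(260,265),64))
l=[atz("top",B(*p),58) for p in((349,30),(277,505))];d=l[0]-l[1];print("rail",l,np.degrees(np.arctan2(d[1],d[0])))
l=[atz("top",B(*p),58) for p in((405,525),(437,270))];d=l[1]-l[0];print("railR",l,np.degrees(np.arctan2(d[1],d[0])))
l=[atz("top",B(*p),112) for p in((355,229),(438,243))];d=l[0]-l[1];print("plate",l,np.degrees(np.arctan2(d[1],d[0])),np.linalg.norm(d))
for p in((245,221),(139,192),(134,254)): print("other",atz("top",p,112))
```

```text
blue [581.  136.4 112. ] shoulder [581.3 137.4  70. ] side [581.4 138.8 112. ] tri [580.6 136.  114.4]
red [501.6 132.  112. ] shoulder [501.6 132.8  70. ] side [501.4 130.4 112. ] tri [501.7 132.2 110.4]
black [422.8 129.  112. ] shoulder [421.4 128.4  70. ] side [422.  128.1 112. ] tri [422.5 129.1 111.2]
collar [ 493.1 -174.2   64. ] [ 492.  -176.4   64. ]
rail [array([ 746. , -181.6,   58. ]), array([ 400.7, -109.3,   58. ])] -11.819984572486316
railR [array([ 384.7, -196.4,   58. ]), array([ 562.8, -232.4,   58. ])] -11.437667934984532
plate [array([ 580.8, -163.5,  112. ]), array([ 569.6, -218.3,  112. ])] 78.48034395381873 55.98100589882781
other [465.7  33.3 112. ]
other [522.8 220.7 112. ]
other [413.7 227.2 112. ]
```

```bash
cat >> h.py <<'E'
def go(x,y,z):
    "tool-axis shift (cm) from measured pose to a world TCP, at the present yaw"
    s=sense();w=s["eef_rot"][2];d=np.array([x,y,z])-s["eef_pos"];c,n=np.cos(w),np.sin(w)
    print("yawdeg",np.degrees(w).round(2),"cm",np.round([d[0]*c+d[1]*n,d[0]*n-d[1]*c,-d[2]],1)/10)
E
python3 - <<'E'
import numpy as np
w=np.radians(-11.6);c,n=np.cos(w),np.sin(w);d=np.array([537-201,-184+564.7])
print(d[0]*c+d[1]*n,d[0]*n-d[1]*c)
E
```

```text
252.58691928511087 -440.48647902751446
```

Request:
move_arm([
  {"yaw": 7.8},
  {"yaw": 7.8},
  {"yaw": 7.8},
  {"yaw": 7.8},
  {},
], grip=0)

```text
schema error: expected keys dx, dy, dz, yaw
```

Request:
move_arm([
  {"dx": 0, "dy": 0, "dz": 0, "yaw": 7.8},
  {"dx": 0, "dy": 0, "dz": 0, "yaw": 7.8},
  {"dx": 0, "dy": 0, "dz": 0, "yaw": 7.8},
  {"dx": 0, "dy": 0, "dz": 0, "yaw": 7.8},
  {"dx": 0, "dy": 0, "dz": 0, "yaw": 0},
], grip=0)

```text
time_s: 0.6
eef_pos: [201.0, -564.9, 230.8]
eef_rot: [-3.141, 0.0, -0.204]
force: [-0.2, 0.2, -0.0]
grip_width: 12.1
finger_force: 0.0
```

Request:
move_arm([
  {"dx": 2.1, "dy": -3.6, "dz": 0, "yaw": 0},
  {"dx": 2.1, "dy": -3.6, "dz": 0, "yaw": 0},
  {"dx": 2.1, "dy": -3.7, "dz": 0, "yaw": 0},
  {"dx": 2.1, "dy": -3.7, "dz": 0, "yaw": 0},
  {"dx": 2.1, "dy": -3.7, "dz": 0, "yaw": 0},
  {"dx": 2.1, "dy": -3.7, "dz": 0, "yaw": 0},
  {"dx": 2.1, "dy": -3.7, "dz": 0, "yaw": 0},
  {"dx": 2.1, "dy": -3.7, "dz": 0, "yaw": 0},
  {"dx": 2.1, "dy": -3.7, "dz": 0, "yaw": 0},
  {"dx": 2.1, "dy": -3.7, "dz": 0, "yaw": 0},
])

```text
time_s: 1.6
eef_pos: [481.7, -245.5, 231.2]
eef_rot: [-3.141, 0.0, -0.199]
force: [1.4, -0.1, -1.2]
grip_width: -0.1
finger_force: 0.0
```

Request:
move_arm([
  {"dx": 2.1, "dy": -3.7, "dz": 0, "yaw": 0},
  {"dx": 2.1, "dy": -3.6, "dz": 0, "yaw": 0},
  {"dx": 0, "dy": 0, "dz": 0, "yaw": 0},
  {"dx": 0, "dy": 0, "dz": 0, "yaw": 0},
])

```text
time_s: 2.0
eef_pos: [536.9, -183.2, 230.9]
eef_rot: [3.141, 0.001, -0.198]
force: [-0.5, 0.6, -0.4]
grip_width: 0.3
finger_force: 0.0
```

```bash
python3 -c "
from h import *
print(sense()['eef_pos'],sense()['time_s'],sense()['grip_width']);go(537,-184,80)"
```

```text
[ 536.86834882 -183.23185299  230.9311689 ] 2.0 0.26720129866502024
yawdeg -11.32 cm [ 0.03  0.07 15.09]
```

Request:
move_arm([
  {"dx": 0, "dy": 0.1, "dz": 3, "yaw": 0},
  {"dx": 0, "dy": 0, "dz": 3, "yaw": 0},
  {"dx": 0, "dy": 0, "dz": 3, "yaw": 0},
  {"dx": 0, "dy": 0, "dz": 3, "yaw": 0},
  {"dx": 0, "dy": 0, "dz": 2, "yaw": 0},
  {"dx": 0, "dy": 0, "dz": 1, "yaw": 0},
  {"dx": 0, "dy": 0, "dz": 0, "yaw": 0},
  {"dx": 0, "dy": 0, "dz": 0, "yaw": 0},
])

```text
time_s: 2.8
eef_pos: [536.7, -185.8, 82.0]
eef_rot: [3.141, -0.001, -0.203]
force: [0.7, -0.7, -0.2]
grip_width: 0.0
finger_force: 0.0
```

Request:
move_arm([
  {"dx": 0.8, "dy": 0, "dz": 0, "yaw": 0},
  {"dx": 0.8, "dy": 0, "dz": 0, "yaw": 0},
  {"dx": 0.6, "dy": 0, "dz": 0, "yaw": 0},
  {"dx": 0.6, "dy": 0, "dz": 0, "yaw": 0},
  {"dx": 0.6, "dy": 0, "dz": 0, "yaw": 0},
  {"dx": 0.6, "dy": 0, "dz": 0, "yaw": 0},
  {"dx": 0.6, "dy": 0, "dz": 0, "yaw": 0},
  {"dx": 0.6, "dy": 0, "dz": 0, "yaw": 0},
])

```text
time_s: 3.6
eef_pos: [587.4, -195.3, 81.1]
eef_rot: [-3.141, 0.001, -0.203]
force: [-3.3, 0.5, 1.7]
grip_width: -0.1
finger_force: 1.9
```

Request:
move_arm([
  {"dx": 0.4, "dy": 0, "dz": 0, "yaw": 0},
  {"dx": 0.4, "dy": 0, "dz": 0, "yaw": 0},
  {"dx": 0.4, "dy": 0, "dz": 0, "yaw": 0},
])

```text
time_s: 3.9
eef_pos: [599.3, -197.8, 81.1]
eef_rot: [-3.141, 0.001, -0.203]
force: [-2.7, 1.9, 1.1]
grip_width: -0.4
finger_force: 1.8
```

Request:
move_arm([
  {"dx": 0.3, "dy": 0, "dz": 0, "yaw": 0},
  {"dx": 0.3, "dy": 0, "dz": 0, "yaw": 0},
  {"dx": 0.3, "dy": 0, "dz": 0, "yaw": 0},
])

```text
time_s: 4.2
eef_pos: [607.3, -199.4, 81.0]
eef_rot: [-3.141, 0.002, -0.203]
force: [-11.6, 1.9, 7.7]
grip_width: 0.3
finger_force: 5.9
```

Request:
move_arm([
  {"dx": 0.3, "dy": 0, "dz": 0, "yaw": 0},
  {"dx": 0.3, "dy": 0, "dz": 0, "yaw": 0},
])

```text
time_s: 4.4
eef_pos: [607.2, -199.2, 80.8]
eef_rot: [-3.141, 0.014, -0.202]
force: [-26.9, 2.8, 16.9]
grip_width: -0.3
finger_force: 13.1
```

Request:
move_arm([
  {"dx": 0.3, "dy": 0, "dz": 0, "yaw": 0},
  {"dx": 0.3, "dy": 0, "dz": 0, "yaw": 0},
])

```text
time_s: 4.6
eef_pos: [607.0, -199.0, 80.0]
eef_rot: [-3.14, 0.026, -0.202]
force: [-40.2, 5.1, 29.5]
grip_width: -0.1
finger_force: 20.9
```

Request:
move_arm([
  {"dx": -1.5, "dy": 0, "dz": 0, "yaw": 0},
  {"dx": -2, "dy": 0, "dz": 0, "yaw": 0},
  {"dx": 0, "dy": 0, "dz": -4, "yaw": 0},
  {"dx": 0, "dy": 0, "dz": -4, "yaw": 0},
  {"dx": 0, "dy": 0, "dz": -4, "yaw": -7.2},
  {"dx": 0, "dy": 0, "dz": -3, "yaw": -7.2},
  {"dx": 0, "dy": 0, "dz": 0, "yaw": 0},
  {"dx": 0, "dy": 0, "dz": 0, "yaw": 0},
])

```text
time_s: 5.4
eef_pos: [587.0, -195.8, 232.6]
eef_rot: [3.14, -0.004, 0.047]
force: [0.2, 0.1, -0.3]
grip_width: 0.4
finger_force: 0.0
```

```bash
python3 -c "
from h import *
print(sense()['eef_pos'],sense()['time_s']);go(501.7,132,200)"
```

```text
[ 587.00627714 -195.78394208  232.57027625] 5.4
yawdeg 2.71 cm [ -6.97 -33.14   3.26]
```

Request:
move_arm([
  {"dx": -0.9, "dy": -4.2, "dz": 0, "yaw": 0},
  {"dx": -0.9, "dy": -4.2, "dz": 0, "yaw": 0},
  {"dx": -0.9, "dy": -4.2, "dz": 0, "yaw": 0},
  {"dx": -0.9, "dy": -4.1, "dz": 0, "yaw": 0},
  {"dx": -0.9, "dy": -4.1, "dz": 0, "yaw": 0},
  {"dx": -0.9, "dy": -4.1, "dz": 0, "yaw": 0},
  {"dx": -0.8, "dy": -4.1, "dz": 0, "yaw": 0},
  {"dx": -0.8, "dy": -4.1, "dz": 1.5, "yaw": 0},
  {"dx": 0, "dy": 0, "dz": 1.7, "yaw": 0},
  {"dx": 0, "dy": 0, "dz": 0, "yaw": 0},
], grip=1)

```text
time_s: 6.4
eef_pos: [496.8, 133.0, 196.1]
eef_rot: [3.141, 0.006, 0.05]
force: [0.3, 0.8, -0.5]
grip_width: 85.4
finger_force: 0.0
```

Run:
```python
from h import *
go(501.7,132,75);print(sense()['eef_pos'],sense()['grip_width'])
t=viewer.capture("top")[:,:,::-1];s=viewer.capture("side")[:,:,::-1]
np.save("t1",t);np.save("s1",s)
b=cv2.resize(t[30:280,310:410],None,fx=2.3,fy=2.3,interpolation=cv2.INTER_CUBIC)
d=cv2.resize(s[60:310,190:440],None,fx=2.3,fy=2.3,interpolation=cv2.INTER_CUBIC)
cv2.imwrite("pics/v1.png",np.hstack([b,d[:,:565]]))
```

```text
yawdeg 2.87 cm [ 0.48  0.12 12.11]
[496.83158111 132.97455842 196.09484546] 85.42645388407558
```

View pics/v1.png

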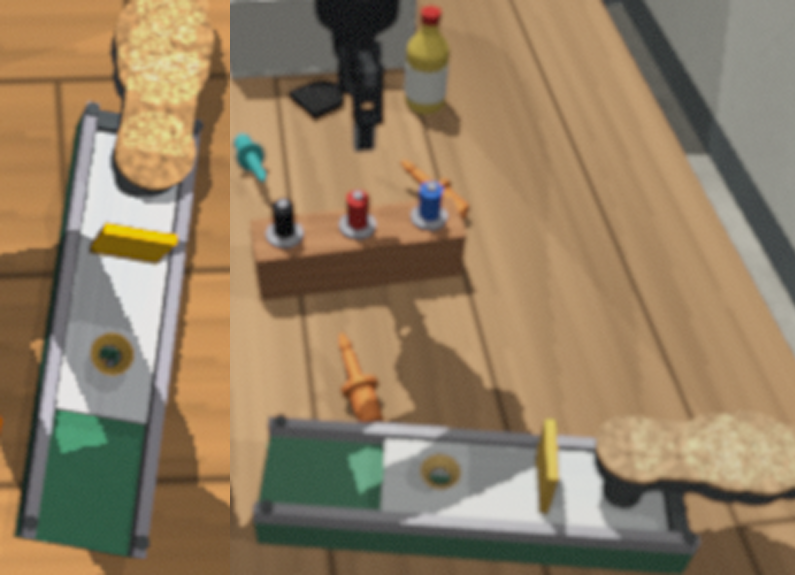

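The carriage is against its stop: no gap at the far frame, collar at crop (112,354). The free-standing orange and turquoise look-alikes have toppled by themselves, clear of my path. Red is still in the rack's middle (crop 357,210).

Request:
move_arm([
  {"dx": 0.5, "dy": 0.1, "dz": 1, "yaw": 0},
  {"dx": 0, "dy": 0, "dz": 3, "yaw": 0},
  {"dx": 0, "dy": 0, "dz": 3, "yaw": 0},
  {"dx": 0, "dy": 0, "dz": 2, "yaw": 0},
  {"dx": 0, "dy": 0, "dz": 1.6, "yaw": 0},
  {"dx": 0, "dy": 0, "dz": 1.2, "yaw": 0},
  {"dx": 0, "dy": 0, "dz": 0, "yaw": 0},
  {"dx": 0, "dy": 0, "dz": 0, "yaw": 0},
])

```text
time_s: 7.3
eef_pos: [505.2, 131.0, 81.5]
eef_rot: [-3.141, -0.0, 0.048]
force: [-0.2, -0.1, 0.3]
grip_width: 85.5
finger_force: 0.0
```

Run:
```python
from h import *
go(501.7,132,75);print(sense()['eef_pos'],sense()['force'])
# collar fit in crop
for uv in ((310+(112+.5)/2.3-.5,30+(354+.5)/2.3-.5),): print(atz("top",uv,64))
print(atz("side",(190+(440+.5-230)/2.3-.5,60+(471+.5)/2.3-.5),64))
# ellipse by brass colour
for n,f,roi in(("top","t1",(335,165,380,205)),("side","s1",(262,250,300,280))):
    im=np.load(f+".npy");h=cv2.cvtColor(np.ascontiguousarray(im),cv2.COLOR_BGR2HSV)
    x0,y0,x1,y1=roi;m=((h[...,0]>15)&(h[...,0]<33)&(h[...,1]>90))[y0:y1,x0:x1].astype(np.uint8)
    c=max(cv2.findContours(m,cv2.RETR_EXTERNAL,cv2.CHAIN_APPROX_NONE)[0],key=len)
    e=cv2.fitEllipse(c);print(n,e,atz(n,(e[0][0]+x0,e[0][1]+y0),64))
```

```text
yawdeg 2.73 cm [-0.34 -0.11  0.65]
[505.19379279 131.01779839  81.54070531] [-0.16239121 -0.11523782  0.2784965 ]
[ 535.7290164  -182.45443675   64.        ]
[ 534.34568393 -180.46884066   64.        ]
top ((23.361658096313477, 18.478805541992188), (16.943857192993164, 17.513099670410156), 136.96241760253906) [ 536.0244364  -182.37702684   64.        ]
side ((19.0, 14.5), (12.715513229370117, 15.123527526855469), 99.82382202148438) [ 534.30208303 -180.4634532    64.        ]
```

Request:
move_arm([
  {"dx": -0.3, "dy": -0.1, "dz": 0.6, "yaw": 0},
  {"dx": 0, "dy": 0, "dz": 0, "yaw": 0},
  {"dx": 0, "dy": 0, "dz": 0, "yaw": 0},
])

```text
time_s: 7.6
eef_pos: [501.5, 132.3, 75.7]
eef_rot: [-3.141, -0.0, 0.049]
force: [0.2, 0.2, -0.6]
grip_width: 85.8
finger_force: 0.0
```

Request:
move_arm([
  {"dx": 0, "dy": 0, "dz": 0, "yaw": 0},
  {"dx": 0, "dy": 0, "dz": 0, "yaw": 0},
  {"dx": 0, "dy": 0, "dz": 0, "yaw": 0},
  {"dx": 0, "dy": 0, "dz": 0, "yaw": 0},
  {"dx": 0, "dy": 0, "dz": 0, "yaw": 0},
  {"dx": 0, "dy": 0, "dz": 0, "yaw": 0},
  {"dx": 0, "dy": 0, "dz": 0, "yaw": 0},
], grip=0, newtons=70)

```text
time_s: 8.3
eef_pos: [501.8, 133.0, 75.7]
eef_rot: [-3.14, -0.001, 0.048]
force: [-1.2, 5.2, 4.8]
grip_width: 23.9
finger_force: 68.5
```

Request:
move_arm([
  {"dx": 0, "dy": 0, "dz": -0.4, "yaw": 0},
  {"dx": 0, "dy": 0, "dz": -0.4, "yaw": 0},
  {"dx": 0, "dy": 0, "dz": -0.6, "yaw": 0},
  {"dx": 0, "dy": 0, "dz": -1, "yaw": 0},
  {"dx": 0, "dy": 0, "dz": -1.5, "yaw": 0},
  {"dx": 0, "dy": 0, "dz": -2, "yaw": 0},
  {"dx": 0, "dy": 0, "dz": -2, "yaw": 0},
  {"dx": 0, "dy": 0, "dz": -2, "yaw": 0},
  {"dx": 0, "dy": 0, "dz": -2, "yaw": 0},
  {"dx": 0, "dy": 0, "dz": -2, "yaw": 0},
])

```text
time_s: 9.3
eef_pos: [501.2, 131.3, 215.6]
eef_rot: [3.14, 0.0, 0.049]
force: [0.4, 0.2, -1.9]
grip_width: 24.5
finger_force: 70.2
```

Request:
move_arm([
  {"dx": 0, "dy": 0, "dz": 0, "yaw": 7.2},
  {"dx": 0, "dy": 0, "dz": 0, "yaw": 7.2},
  {"dx": 0, "dy": 0, "dz": 0, "yaw": 0},
])

```text
time_s: 9.6
eef_pos: [501.4, 131.5, 214.9]
eef_rot: [3.141, -0.001, -0.204]
force: [0.0, 0.7, -1.9]
grip_width: 24.5
finger_force: 70.3
```

Run:
```python
from h import *
go(535,-182,215);print(sense()['eef_pos'],sense()['grip_width'],sense()['time_s'])
t=viewer.capture("top")[:,:,::-1];s=viewer.capture("side")[:,:,::-1]
np.save("t2",t);np.save("s2",s)
d=cv2.resize(s[20:310,150:410],None,fx=2,fy=2,interpolation=cv2.INTER_CUBIC)
cv2.imwrite("pics/v2.png",d)
```

```text
yawdeg -11.67 cm [ 9.640e+00  3.002e+01 -1.000e-02]
[501.36031689 131.45372782 214.89821568] 24.537432025028238 9.6
```

View pics/v2.png

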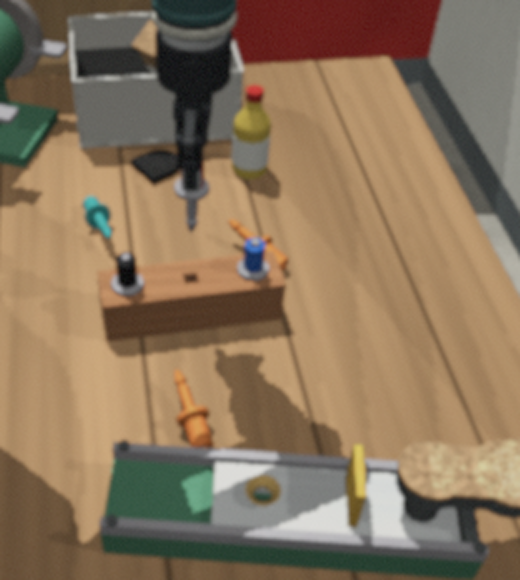

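The red pin is out, held upright (tip at crop 193,226). The middle socket is empty, and blue and black are undisturbed.

Request:
move_arm([
  {"dx": 1.2, "dy": 3.7, "dz": 0, "yaw": 0},
  {"dx": 1.2, "dy": 3.7, "dz": 0, "yaw": 0},
  {"dx": 1.2, "dy": 3.7, "dz": 0, "yaw": 0},
  {"dx": 1.2, "dy": 3.8, "dz": 0, "yaw": 0},
  {"dx": 1.2, "dy": 3.8, "dz": 0, "yaw": 0},
  {"dx": 1.2, "dy": 3.8, "dz": 0, "yaw": 0},
  {"dx": 1.2, "dy": 3.8, "dz": 0, "yaw": 0},
  {"dx": 1.2, "dy": 3.7, "dz": 0, "yaw": 0},
  {"dx": 0, "dy": 0, "dz": 0, "yaw": 0},
  {"dx": 0, "dy": 0, "dz": 0, "yaw": 0},
])

```text
time_s: 10.7
eef_pos: [534.7, -181.7, 213.9]
eef_rot: [-3.141, 0.001, -0.203]
force: [-0.4, 0.7, -2.8]
grip_width: 24.2
finger_force: 70.3
```

Request:
move_arm([
  {"dx": 0, "dy": 0, "dz": 2, "yaw": 0},
  {"dx": 0, "dy": 0, "dz": 2, "yaw": 0},
  {"dx": 0, "dy": 0, "dz": 2, "yaw": 0},
  {"dx": 0, "dy": 0, "dz": 1, "yaw": 0},
  {"dx": 0, "dy": 0, "dz": 0, "yaw": 0},
  {"dx": 0, "dy": 0, "dz": 0, "yaw": 0},
])

```text
time_s: 11.3
eef_pos: [535.4, -180.4, 144.8]
eef_rot: [-3.142, -0.0, -0.201]
force: [-0.2, -0.3, -1.6]
grip_width: 24.4
finger_force: 70.3
```

Run:
```python
from h import *
go(535,-182,145);print(sense()['eef_pos'],sense()['force'],sense()['time_s'])
t=viewer.capture("top")[:,:,::-1];s=viewer.capture("side")[:,:,::-1]
np.save("t3",t);np.save("s3",s)
d=cv2.resize(s[200:300,215:315],None,fx=4,fy=4,interpolation=cv2.INTER_CUBIC)
b=cv2.resize(t[130:230,310:410],None,fx=4,fy=4,interpolation=cv2.INTER_CUBIC)
cv2.imwrite("pics/v3.png",np.hstack([b,d]))
e=sense()['eef_pos'];print("tip proj",proj("side",[e[0],e[1],e[2]-71.5]),"collar",proj("side",[535,-182,64]))
```

```text
yawdeg -11.54 cm [-0.01  0.16 -0.02]
[ 535.39028187 -180.43691737  144.76554059] [-0.16676193 -0.28183963 -1.5572541 ] 11.3
tip proj [282.21047243 262.00394837] collar [281.4787102  265.11471351]
```

View pics/v3.png

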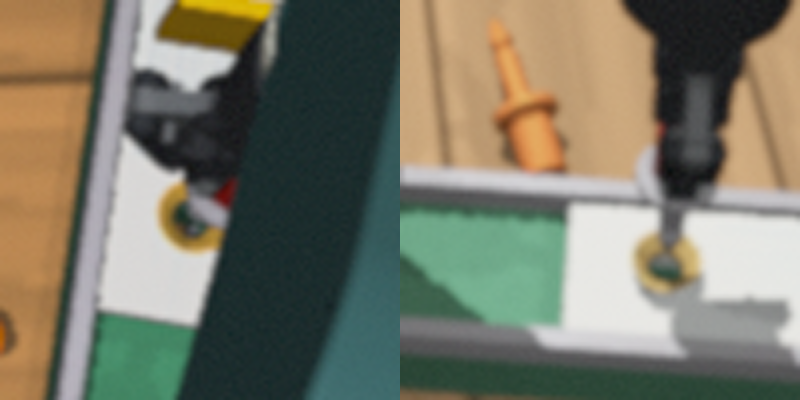

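Side view: the tip at (664,258) in the crop sits over the collar mouth centre (667,263). Descending in small steps.

Request:
move_arm([
  {"dx": 0, "dy": 0.1, "dz": 0.5, "yaw": 0},
  {"dx": 0, "dy": 0, "dz": 0.5, "yaw": 0},
  {"dx": 0, "dy": 0, "dz": 0.5, "yaw": 0},
  {"dx": 0, "dy": 0, "dz": 0.5, "yaw": 0},
  {"dx": 0, "dy": 0, "dz": 0, "yaw": 0},
])

```text
time_s: 11.9
eef_pos: [534.2, -181.7, 123.3]
eef_rot: [-3.141, 0.002, -0.203]
force: [0.1, 1.4, -1.9]
grip_width: 23.9
finger_force: 70.3
```

Request:
move_arm([
  {"dx": 0, "dy": 0, "dz": 0.4, "yaw": 0},
  {"dx": 0, "dy": 0, "dz": 0.4, "yaw": 0},
  {"dx": 0, "dy": 0, "dz": 0.4, "yaw": 0},
  {"dx": 0, "dy": 0, "dz": 0, "yaw": 0},
])

```text
time_s: 12.3
eef_pos: [534.5, -181.7, 111.6]
eef_rot: [-3.141, 0.001, -0.203]
force: [-0.4, -0.0, -1.0]
grip_width: 23.7
finger_force: 70.3
```

Request:
move_arm([
  {"dx": 0, "dy": 0, "dz": 0.4, "yaw": 0},
  {"dx": 0, "dy": 0, "dz": 0.4, "yaw": 0},
  {"dx": 0, "dy": 0, "dz": 0.4, "yaw": 0},
  {"dx": 0, "dy": 0, "dz": 0, "yaw": 0},
])

```text
time_s: 12.7
eef_pos: [534.5, -181.7, 99.6]
eef_rot: [-3.141, 0.001, -0.203]
force: [0.2, 0.4, -1.6]
grip_width: 23.7
finger_force: 70.3
```

Request:
move_arm([
  {"dx": 0, "dy": 0, "dz": 0.3, "yaw": 0},
  {"dx": 0, "dy": 0, "dz": 0.3, "yaw": 0},
  {"dx": 0, "dy": 0, "dz": 0.3, "yaw": 0},
  {"dx": 0, "dy": 0, "dz": 0.3, "yaw": 0},
  {"dx": 0, "dy": 0, "dz": 0, "yaw": 0},
])

```text
time_s: 13.2
eef_pos: [534.6, -181.8, 87.8]
eef_rot: [-3.141, 0.001, -0.203]
force: [-0.1, -0.1, -2.8]
grip_width: 23.8
finger_force: 70.2
```

Tip is well inside, no contact force. Continuing to home.

Request:
move_arm([
  {"dx": 0, "dy": 0, "dz": 0.3, "yaw": 0},
  {"dx": 0, "dy": 0, "dz": 0.3, "yaw": 0},
  {"dx": 0, "dy": 0, "dz": 0.3, "yaw": 0},
  {"dx": 0, "dy": 0, "dz": 0, "yaw": 0},
])

```text
time_s: 13.6
eef_pos: [535.3, -182.0, 78.8]
eef_rot: [-3.141, -0.001, -0.203]
force: [1.7, -0.4, -7.1]
grip_width: 24.3
finger_force: 70.2
```

Request:
move_arm([
  {"dx": 0, "dy": 0, "dz": 0.2, "yaw": 0},
  {"dx": 0, "dy": 0, "dz": 0.2, "yaw": 0},
  {"dx": 0, "dy": 0, "dz": 0, "yaw": 0},
])

```text
time_s: 13.9
eef_pos: [535.0, -181.7, 75.6]
eef_rot: [-3.141, 0.0, -0.203]
force: [0.2, 1.1, 4.1]
grip_width: 24.4
finger_force: 71.0
```

Request:
move_arm([
  {"dx": 0, "dy": 0, "dz": 0.2, "yaw": 0},
  {"dx": 0, "dy": 0, "dz": 0.2, "yaw": 0},
  {"dx": 0, "dy": 0, "dz": 0, "yaw": 0},
])

```text
time_s: 14.2
eef_pos: [535.1, -181.8, 75.2]
eef_rot: [3.141, -0.001, -0.202]
force: [-9.3, 6.5, 37.4]
grip_width: 24.1
finger_force: 74.9
```

Hard stop at 37 N at the height expected for home. Relieve the load, let go and rise.

Request:
move_arm([
  {"dx": 0, "dy": 0, "dz": -0.3, "yaw": 0},
  {"dx": 0, "dy": 0, "dz": 0, "yaw": 0},
])

```text
time_s: 14.4
eef_pos: [534.9, -181.7, 75.4]
eef_rot: [-3.141, -0.0, -0.203]
force: [-2.8, 3.7, 16.2]
grip_width: 24.2
finger_force: 72.0
```

Request:
move_arm([
  {"dx": 0, "dy": 0, "dz": 0, "yaw": 0},
  {"dx": 0, "dy": 0, "dz": 0, "yaw": 0},
  {"dx": 0, "dy": 0, "dz": 0, "yaw": 0},
  {"dx": 0, "dy": 0, "dz": 0, "yaw": 0},
  {"dx": 0, "dy": 0, "dz": 0, "yaw": 0},
  {"dx": 0, "dy": 0, "dz": 0, "yaw": 0},
], grip=1)

```text
time_s: 15.0
eef_pos: [534.9, -182.0, 74.1]
eef_rot: [-3.141, 0.0, -0.203]
force: [-0.3, -0.1, -0.3]
grip_width: 85.4
finger_force: 0.0
```

Request:
move_arm([
  {"dx": 0, "dy": 0, "dz": -1, "yaw": 0},
  {"dx": 0, "dy": 0, "dz": -2, "yaw": 0},
  {"dx": 0, "dy": 0, "dz": -4, "yaw": 0},
  {"dx": 0, "dy": 0, "dz": -4, "yaw": 0},
  {"dx": 0, "dy": 0, "dz": -4, "yaw": 0},
  {"dx": 0, "dy": -4, "dz": 0, "yaw": 0},
  {"dx": 0, "dy": -4, "dz": 0, "yaw": 0},
  {"dx": 0, "dy": -4, "dz": 0, "yaw": 0},
  {"dx": 0, "dy": -4, "dz": 0, "yaw": 0},
  {"dx": 0, "dy": 0, "dz": 0, "yaw": 0},
])

```text
time_s: 16.0
eef_pos: [567.6, -20.8, 225.2]
eef_rot: [-3.139, -0.001, -0.199]
force: [-0.1, 0.0, 0.1]
grip_width: 85.5
finger_force: 0.0
```

Run:
```python
from h import *
t=viewer.capture("top")[:,:,::-1];s=viewer.capture("side")[:,:,::-1]
d=cv2.resize(s[120:310,190:400],None,fx=2.5,fy=2.5,interpolation=cv2.INTER_CUBIC)
b=cv2.resize(t[90:280,310:410],None,fx=2.5,fy=2.5,interpolation=cv2.INTER_CUBIC)
cv2.imwrite("pics/v4.png",np.hstack([b,d]))
print("button home px top",(proj("top",[535,-182,108])-[310,90])*2.5,"side",(proj("side",[535,-182,108])-[190,120])*2.5+[250,0])
```

```text
button home px top [134.41692089 223.68749014] side [482.80771696 332.40390089]
```

View pics/v4.png

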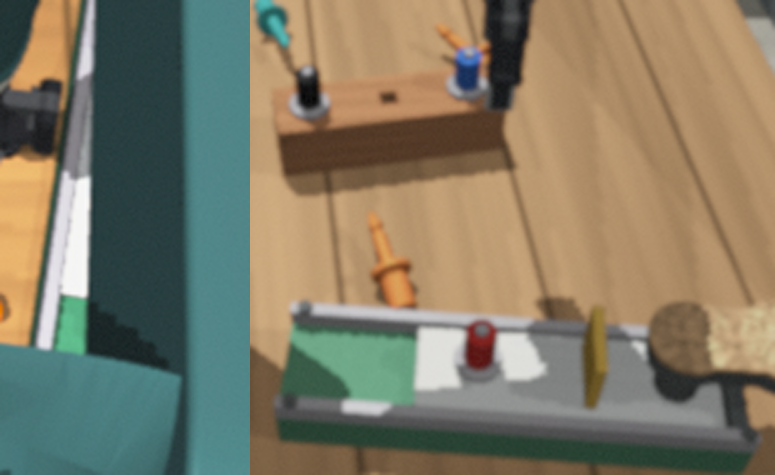

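The red pin stands upright in the collar with its shoulder down (button at crop 481,328, matching home). The carriage is at its stop, blue and black are in the rack, and the gripper is clear.

```bash
python3 -c "
from bench import ticket
print(ticket.close_job())"
```

```text
the job is handed in; nothing more can be done
None
```

The carriage is against its stop, the red pin is fully home in the collar and released, the blue and black pins are still in the rack, and the job was handed in at about 16 s; the free-standing orange and turquoise look-alikes toppled early on, though the gripper's path never came near them.

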